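# Hold a trailer jack's swivel lock pin out

## Task

I want to rock the leg of the trailer jack to check its swivel. First take away the spray can that stands against the lock pin and stand it upright on a free spot of the bench clear of the jack, a good 20 cm from the pin; then grip the pin's T-handle, pull the pin straight up as far as it goes, against its spring, and finish still holding it there, fully pulled, clear of its hole. Do not knock the can over, and leave the other loose things where they are.

Things in the scene. Friction and masses are not known exactly. Their poses are not given: they have to be found in the camera images.
- pin_handle (a point): Centre of the T-handle of the jack's sprung lock pin. The T-bar is a dark steel rod 12 mm in diameter, 80 mm long, level, along this point's own y axis, on an upright 14 mm stem; a round hub 19 mm across and 20 mm high sits at its middle. Pin seated: bar centre 150 mm above the bench; the fixed guide sleeve below (28 mm across) ends 108 mm above the bench. z up.
- jack: Swivel trailer jack lying fixed on the bench. Origin: on the bench under the swivel's centre, 62 mm from the pin on the pin's +x side; axes as pin_handle. Round flange of radius 78 mm, up to 66 mm high; leg tube 51 mm thick along y over the origin, its top 119 mm above the bench, from y = -150 to 230 mm; beneath it a rail 130 mm wide over its feet, y = -200 to 200 mm.
- jack_wheel (a point): Centre of the jack's wheel (140 mm across, 44 mm wide, in a fork 66 mm wide, axle along the jack's x), at y = 312 mm of the jack; its top is 164 mm above the bench.
- jack_head (a point): Point on the leg's axis at the crank end, at y = -172 mm of the jack, 94 mm above the bench. From here the crank arm (14 mm thick) goes level 110 mm to the jack's +x side and ends in a grip, 26 mm thick, that runs 78 mm further to the -y side, no higher than 107 mm above the bench.
- lock_pin (a joint): How far the lock pin is pulled up, in m: 0 = seated in its hole by its spring, 0.024 = fully up at its stop; the tip leaves the seat hole at 0.012. Spring and weight pull it down with about 9 N when seated, rising to about 18 N fully up, and shuts it when it is let go.
- can_center (a point): Centre (half-way up, 105 mm above the bench) of the spray can to be moved: plain grey, straight-sided, white cap; 57 mm in diameter (cap 55 mm), 210 mm tall in all (the cap is the top 48 mm), 0.15 to 0.35 kg. It stands on the bench on the -x side of the T-handle, its axis about 50 mm from the bar, where a finger has to go. Grip it near its top: from above, a gripper's body would meet the cap before the fingers got half-way down. Own z axis up.
- shackle: Bystander, to be left alone: a small bow shackle lying flat, about 70 x 75 x 12 mm. Origin: the middle of its underside.
- wrench: Bystander, to be left alone: an open-ended wrench lying flat, 200 mm long, under 20 mm high. Origin: the middle of its underside; own x axis along its length.
- hitch_ball: Bystander, to be left alone: a loose towing ball standing on its 60 mm round flange, 67 mm high. Origin: the middle of its underside.
- grease_tin: Bystander, to be left alone: a low round tin 80 mm across and 60 mm high. Origin: the middle of its underside.
- tape_roll: Bystander, to be left alone: a roll of dark tape lying flat, 90 mm across, 25 mm high. Origin: the middle of its underside.
- bolt_box: Bystander, to be left alone: an open cardboard box with bolts in it, 120 x 100 x 55 mm. Origin: the middle of its underside.

How it is judged:
On the way, in this order (a step that is already met when the one before it is completed fails the run):
1. the spray can stands upright on the bench, let go, at least 15 cm from the pin (horizontal distance between can_center and pin_handle above 0.15 m and angle between can_center's own z axis and vertical below 0.1 rad and height (world z) of can_center between 0.095 and 0.115 m and linear speed of can below 0.03 m/s and contact force between each of the arm, the fingers and can below 0.1 N and contact force between can and jack below 0.1 N), for 0.3 s.
2. the lock pin is pulled fully up by the fingers (value of joint lock_pin above 0.02 m and contact force between the fingers and lock_pin above 3 N), for 0.5 s.
At the end, for the whole second after the job is handed in: The lock pin is up by more than 20 mm of its 24 mm travel, held by the gripper's fingers (contact force above 3 N); the can stands upright (within 0.1 rad) and at rest on the bench, let go and not touching the jack, its axis more than 15 cm from the pin's (measured level) (all of step 1 and all of step 2 and contact force between can and lock_pin below 0.1 N); the arm keeps its last pose, push and grip.
It fails at once if the spray can is knocked over (angle between can_center's own z axis and vertical above 0.6 rad).
It fails at once if another loose thing is moved more than 3 cm (distance of any of shackle, wrench, hitch_ball, grease_tin, tape_roll, bolt_box from where it was at the start of the episode above 0.03 m).
It also fails if it takes over 51 s, if anything falls off the work surface, if the arm or the gripper's body presses on something with over 40 N, if the wrist force passes 120 N, or if a joint passes its speed limit or range.

## Robot

A 6-joint arm with a two-finger parallel gripper is mounted at the origin on the work surface. World frame = base frame: x ahead of the robot, y to its left, z up, the work surface at z = 0. Lengths are in m, angles in rad, forces in N, time in s.
With the tool pointing down it reaches from about 0.35 to 0.775 m from the base axis. Payload 7.3 kg.
Tool frame: the origin (TCP) lies at the very end of the fingers, on their centre line; the grasp point (between the pads) lies 19 mm behind it; z points along the fingers, y is the direction in which the jaws open and shut (so a half turn about z gives the same grasp; the last joint's range is limited). The gripper opens to 92 mm and grips with 3 to 60 N. Pads are 19 mm wide; open, the fingers measure 130 mm over their backs; the gripper's body (75 mm by 190 mm) begins 47 mm behind the grasp point.
Start: joints at [1.137, 0.342, 1.524, -0, 1.275, -0.146], TCP at [0.149, 0.503, 0.19] pointing down, gripper open.
Joint ranges: [-2.53, 2.53], [-0.77, 2.02], [0.04, 2.7], [-1, 4.14], [0.28, 2.66], [-3.11, 3.11]. Speed limits (rad/s): [2.57, 2.57, 3.14, 3.14, 3.14, 3.14].

## Interface

Orientations are given as [roll, pitch, yaw] about the fixed x, y, z axes, in that order (R = Rz(yaw) Ry(pitch) Rx(roll)).
In Python, from cell import robot gives the robot as it stands.
- The arm moves only by the tool apply_moves, never from a script. Its argument "plan" is a list of rows, each an object of numbers: "tx", "ty", "tz": the shift along the tool's x, y, z in m; "yaw": the turn about the tool's z in rad; "grip": the opening, from -1 (shut) to 1 (fully open), so that 0 is half open. In form: [{"tx": .., "ty": .., "tz": .., "yaw": .., "grip": ..}, ...]. A call has 1 to 8 rows; each row is the pose to reach, as a shift and turn from the pose commanded when the call began, along the tool's axes at that moment; what a row does not reach only later rows make up. A row lasts 1/8 s, in which the tool goes at most 62.5 mm and 10.7 degrees, less where a joint would pass 70% of its speed; a pose out of reach is approached as far as the arm can. A call with a gripper value outside its range is refused whole. The fingers move at their own pace and stop on an object; "force" is the grip in N (left out, the last holds). Time passes only in rows, so rows that repeat a pose let the fingers close. It gives the time, the measured TCP pose, the force and the opening at its end, in the units of the state.
- robot.observe(): the state, without advancing time (a new reading comes with each control period).
- robot.read_camera(name): name is "scene" or "top"; returns (picture, depth): 480x640x3 uint8, red, green, blue; 480x640 float32, m along the optical axis (not along the pixel's ray), 0 where there is no reading.
- robot.get_calibration(name): a dict with "camera_matrix" (3x3 intrinsics, pixels), "k1" (the pictures are not rectified: a ray, as slopes to the right and down, at radius r is drawn at 1 + k1 r^2 times it, then the intrinsics apply), "R" (3x3) and "t" (3): a world point X has camera coordinates R X + t. Camera axes: x right, y down, z forward; pixel columns grow to the right and rows downward; lengths in m; the calibration is good to about 2 mm. A picture is of the moment at which its call begins. get_calibration takes no time and is no camera call.
- robot.hand_in(): hands the job in, once; it reports no verdict.
Trained networks look in the newest picture that a camera, given by its name, has taken for a name from the list of things; names that differ only in an ending like _2 or _b are one class to them, and where a whole thing is asked for, a point or a joint stands for the part that bears it (a point fixed in the world has none). Each returns a list of dicts, best first, with "confidence" (0 to 1); they miss things now and then, are a little off and sometimes report something else, mostly with a low value. They report only what shows in the picture. A call takes as long as a camera call.
- robot.outline_of(label, camera): "region" (480x640 bool, what is visible of it) and "pixel" ([row, column] in pixels, amid what is visible of it).
- robot.tip_of(label, camera): "pixel" ([row, column] in pixels: a listed point, or the origin of a listed thing).
The state is a dict: "time": time; "qpos": joint angles; "qvel": joint speeds; "joint_efforts": joint torques, N m; "tool_pos": TCP position; "tool_rot": TCP orientation; "contact_force": force on the tool from outside, world axes, zero at the start; "torque": the same for the moment, N m; "opening": finger opening in m.
Only numpy, scipy, OpenCV 4.12 (cv2) and the standard library are available. Lean on these libraries where they do the work, as an engineer would, in place of code of your own. Each camera call takes 0.05 s, during which the arm holds its last target.

## Working session

There is one attempt and no reset: what is moved stays moved. The work goes in short steps, Python scripts to look and compute and a tool call to move; the robot and the scene stay as the last step left them, time stands still between calls to the robot, and variables do not carry over. Pictures are saved under pics/ and viewed, and the job is handed in when it is done.

Besides the shell and the picture viewer there is one more tool, called by a JSON object that holds its "name" and its "arguments". apply_moves: Moves the arm, as the interface text tells. Its arguments: {"type":"object","properties":{"plan":{"type":"array","items":{"type":"object","properties":{"tx":{"type":"number"},"ty":{"type":"number"},"tz":{"type":"number"},"yaw":{"type":"number"},"grip":{"type":"number"}}}},"force":{"type":"number"}},"required":["plan"]}

```bash
mkdir -p pics; ls
python3 - <<'E'
from cell import robot
import cv2
print(robot.observe())
for n in ("scene","top"):
    p,d=robot.read_camera(n); cv2.imwrite(f"pics/{n}0.png",p[:,:,::-1])
    print(robot.get_calibration(n))
E
```

```text
pics
{'time': 0.0, 'qpos': array([ 1.13704123e+00,  3.42752797e-01,  1.52498326e+00,  3.41087895e-05,
        1.27535657e+00, -1.46033469e-01]), 'qvel': array([ 4.98672485e-04,  8.32411057e-04, -2.55182612e-04, -8.54954004e-05,
        8.09827667e-06,  1.16669352e-03]), 'joint_efforts': array([-1.50034080e-03, -4.31252396e+01, -2.44221425e+01,  7.14628561e-02,
        5.61212772e-02, -1.30061912e-04]), 'tool_pos': array([0.14877911, 0.50302728, 0.18884116]), 'tool_rot': array([-3.14011339e+00, -2.50537532e-04,  2.85386089e+00]), 'contact_force': array([-0.07365092,  0.31289457, -0.01181915]), 'torque': array([ 0.03622729,  0.02446763, -0.03962798]), 'opening': 0.09191448321519546}
{'camera_matrix': array([[593.11309904,   0.        , 311.61632389],
       [  0.        , 593.11309904, 231.69221024],
       [  0.        ,   0.        ,   1.        ]]), 'k1': -0.1864277529707914, 'R': array([[-0.8724451 ,  0.48836045,  0.01853689],
       [ 0.27085721,  0.51475595, -0.8134265 ],
       [-0.40678731, -0.70464912, -0.58137226]]), 't': array([ 0.44097239, -0.06715089,  1.71416496])}
{'camera_matrix': array([[556.45812243,   0.        , 322.84721235],
       [  0.        , 556.45812243, 238.07315703],
       [  0.        ,   0.        ,   1.        ]]), 'k1': -0.031527887431301804, 'R': array([[-0.01789071, -0.99968718, -0.01747774],
       [-0.99923946,  0.01848298, -0.03433482],
       [ 0.03464712,  0.01685017, -0.99925755]]), 't': array([0.03515335, 0.5400096 , 1.40624127])}
```

View pics/scene0.png

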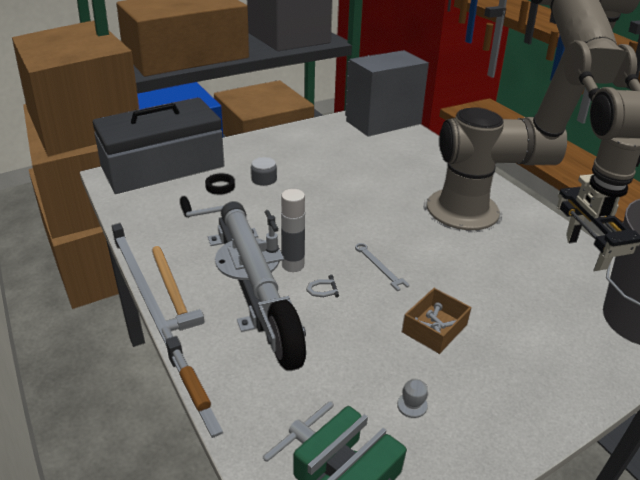

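View pics/top0.png

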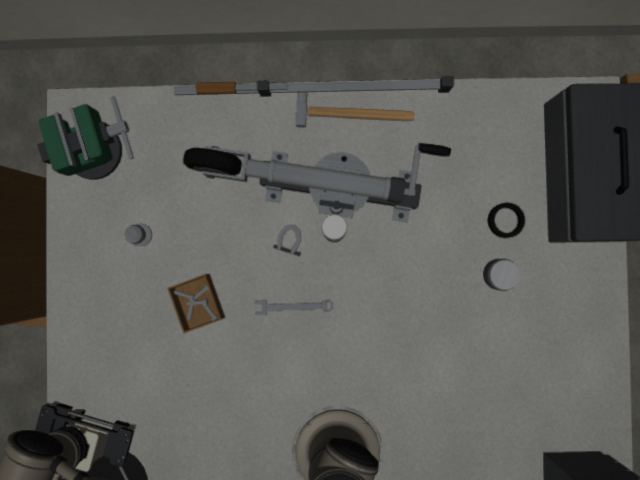

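The scene picture shows the can at about (col 292, row 230), right beside the T-handle (270, 235). In the top picture the cap is at (334, 228) and the handle at (337, 206). Next I'll measure their positions.

```bash
cat > h.py <<'E'
import numpy as np, cv2
from cell import robot
def ray(cam,px):
    c=robot.get_calibration(cam);K=c["camera_matrix"]
    dist=np.array([c["k1"],0,0,0,0.])
    u=cv2.undistortPoints(np.array([[[px[1],px[0]]]],float),K,dist)[0,0]
    R,t=c["R"],c["t"]; o=-R.T@t; d=R.T@np.array([u[0],u[1],1.]); return o,d
def atz(cam,px,z):
    o,d=ray(cam,px); return o+d*(z-o[2])/d[2]
def proj(cam,X):
    c=robot.get_calibration(cam)
    r,_=cv2.Rodrigues(c["R"])
    p,_=cv2.projectPoints(np.atleast_2d(X).astype(float),r,c["t"],c["camera_matrix"],np.array([c["k1"],0,0,0,0.]))
    return p[:,0]
def cloud(cam,d):
    c=robot.get_calibration(cam)
    v,u=np.mgrid[0:480,0:640]
    n=cv2.undistortPoints(np.stack([u.ravel(),v.ravel()],1).astype(float)[:,None],c["camera_matrix"],np.array([c["k1"],0,0,0,0.]))[:,0]
    P=np.c_[n,np.ones(len(n))]*d.reshape(-1,1)
    return ((P-c["t"])@c["R"]).reshape(480,640,3)
E
python3 - <<'E'
from h import *
np.set_printoptions(precision=4,suppress=True)
Z=dict(pin_handle=.15,can_center=.105,jack=0,jack_wheel=.094,jack_head=.094,shackle=0,wrench=0,hitch_ball=0,grease_tin=0,tape_roll=0,bolt_box=0)
D={}
for cam in("top","scene"):
    p,d=robot.read_camera(cam); np.save(f"{cam}0d.npy",d)
    for n,z in Z.items():
        for r in robot.tip_of(n,cam)[:2]:
            print(cam,n,np.round(r["pixel"],1),round(r["confidence"],2),atz(cam,r["pixel"],z))
E
```

```text
top pin_handle [202.2 336. ] 0.6 [ 0.6175 -0.0087  0.15  ]
top can_center [229.8 332.5] 0.87 [0.5565 0.0005 0.105 ]
top can_center [161.3 210.8] 0.35 [0.7263 0.289  0.105 ]
top jack [183.8 335.8] 0.84 [ 0.6798 -0.0103  0.    ]
top jack_wheel [161.4 212.9] 0.77 [0.7279 0.2863 0.094 ]
top jack_wheel [304.2 294.7] 0.16 [0.381  0.0939 0.094 ]
top jack_head [192.7 412. ] 0.88 [ 0.6424 -0.1916  0.094 ]
top shackle [237.6 287.5] 0.82 [0.5438 0.1161 0.    ]
top wrench [303.7 295.1] 0.86 [0.3745 0.0994 0.    ]
top hitch_ball [234.1 141.3] 0.64 [0.5599 0.4947 0.    ]
top grease_tin [280.8 497.4] 0.71 [ 0.4237 -0.4175  0.    ]
top tape_roll [220.4 504.8] 0.59 [ 0.5775 -0.4408  0.    ]
top bolt_box [303.  197.9] 0.55 [0.3801 0.3491 0.    ]
scene pin_handle [219.  272.9] 0.75 [ 0.6071 -0.0097  0.15  ]
scene pin_handle [335.3 282.9] 0.52 [0.758  0.3377 0.15  ]
scene can_center [228.5 294.6] 0.66 [ 0.5503 -0.0082  0.105 ]
scene jack [271.1 248.9] 0.62 [ 0.6664 -0.0306  0.    ]
scene jack_wheel [337.1 286.5] 0.95 [0.7296 0.2961 0.094 ]
scene jack_head [206.3 228.1] 0.75 [ 0.6489 -0.1902  0.094 ]
scene shackle [286.4 318.7] 0.89 [0.5422 0.1005 0.    ]
scene wrench [265.8 378.7] 0.65 [0.3693 0.1032 0.    ]
scene hitch_ball [406.8 411.6] 0.97 [0.5613 0.5001 0.    ]
scene hitch_ball [274. 247.] 0.65 [ 0.6752 -0.0225  0.    ]
scene grease_tin [177.9 264.9] 0.61 [ 0.435  -0.4226  0.    ]
scene grease_tin [207.1 229.4] 0.55 [ 0.5967 -0.3208  0.    ]
scene tape_roll [189.2 220.2] 0.68 [ 0.5831 -0.425   0.    ]
scene bolt_box [329.4 435.4] 0.93 [0.3853 0.3524 0.    ]
```

Run:
```python
from h import *
a=cv2.imread("pics/scene0.png");b=cv2.imread("pics/top0.png")
A=cv2.resize(a[170:290,210:330],(600,600),interpolation=2); cv2.imwrite("pics/s_z.png",A)
B=cv2.resize(b[150:270,280:400],(600,600),interpolation=2); cv2.imwrite("pics/t_z.png",B)
```

```text
(no output)
```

View pics/s_z.png

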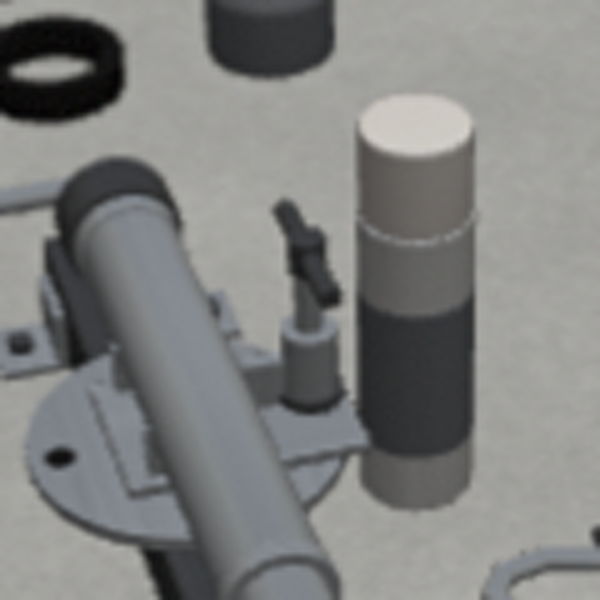

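View pics/t_z.png

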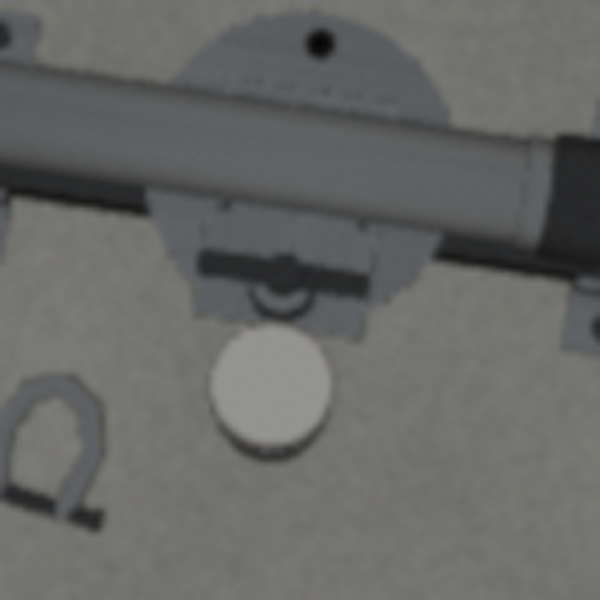

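The close-ups show the T-bar from (319.6, 202.5) to (353.9, 206.9) with its hub at (336.9, 204.5) in the top view. The cap centre is at (334, 227) in the top view and (293, 195) in the scene view. I'll combine these views with the depth images.

Run:
```python
from h import *
np.set_printoptions(precision=4,suppress=True)
print("bar ends",atz("top",(202.5,319.6),.153),atz("top",(206.9,353.9),.153))
print("hub top",atz("top",(204.5,336.9),.16),"hub scene",atz("scene",(219.9,271.6),.15))
print("cap top",atz("top",(226.9,334.1),.21),"scene",atz("scene",(194.9,293.1),.21))
for cam in("top","scene"):
    d=np.load(f"{cam}0d.npy");P=cloud(cam,d).reshape(-1,3)
    s=P[(abs(P[:,0]-.553)<.05)&(abs(P[:,1])<.05)&(P[:,2]>.195)]
    print(cam,"cap cloud",len(s),s.mean(0),s.min(0),s.max(0))
    s=P[(abs(P[:,0]-.61)<.03)&(abs(P[:,1]+.009)<.055)&(P[:,2]>.135)&(P[:,2]<.175)]
    print("bar",len(s),s.mean(0),s.min(0),s.max(0))
    if len(s)>5:
        print(np.polyfit(s[:,1],s[:,0],1), np.mean(s[abs(s[:,1]-s[:,1].mean())<.02],0))
```

```text
bar ends [0.6173 0.0289 0.153 ] [ 0.6057 -0.0495  0.153 ]
hub top [ 0.6113 -0.0106  0.16  ] hub scene [ 0.6114 -0.0077  0.15  ]
cap top [ 0.5576 -0.0031  0.21  ] scene [0.5604 0.0031 0.21  ]
top cap cloud 483 [ 0.5574 -0.002   0.2104] [ 0.5311 -0.0292  0.2016] [0.5838 0.0236 0.2176]
bar 200 [ 0.6111 -0.0084  0.1563] [ 0.6008 -0.0474  0.1424] [0.6233 0.0303 0.1663]
[0.1673 0.6126] [ 0.6109 -0.0086  0.1575]
scene cap cloud 353 [0.5639 0.0069 0.2075] [ 0.5337 -0.0266  0.1951] [0.5884 0.0296 0.215 ]
bar 265 [0.6027 0.0025 0.1547] [ 0.5801 -0.0454  0.1353] [0.6259 0.0341 0.1746]
[-0.121  0.603] [0.5993 0.004  0.1549]
```

The pin is at about (0.611, -0.009) with yaw about -0.148, and the can at about (0.558, -0.001). The jack head and wheel positions agree with this. Next I'll work out the approach above the can, with jaws along the bar direction at tool yaw 2.994.

```bash
cat >> h.py <<'E'
def shift(goal,yaw):
    s=robot.observe(); y=s["tool_rot"][2]; d=np.array(goal)-s["tool_pos"]
    c,n=np.cos(y),np.sin(y)
    dy=(yaw-y+np.pi)%(2*np.pi)-np.pi
    print("t",round(s["time"],2),"tcp",s["tool_pos"].round(4),"rot",s["tool_rot"].round(3),"F",s["contact_force"].round(2),"op",round(s["opening"],4))
    print("tx %.4f ty %.4f tz %.4f yaw(tool) %.4f"%(c*d[0]+n*d[1],n*d[0]-c*d[1],-d[2],-dy))
E
python3 -c "
from h import *
shift((.558,-.001,.30),2.994)"
```

```text
t 1.3 tcp [0.149  0.5034 0.1895] rot [3.141 0.    2.854] F [-0.13 -0.72 -1.1 ] op 0.0918
tx -0.5354 ty -0.3676 tz -0.1105 yaw(tool) -0.1402
```

{"name": "apply_moves", "arguments": {"plan": [{"tz": -0.055, "grip": 1}, {"tz": -0.11, "grip": 1}, {"tx": -0.045, "ty": -0.031, "tz": -0.11, "yaw": -0.02, "grip": 1}, {"tx": -0.09, "ty": -0.062, "tz": -0.11, "yaw": -0.04, "grip": 1}, {"tx": -0.135, "ty": -0.093, "tz": -0.11, "yaw": -0.06, "grip": 1}, {"tx": -0.18, "ty": -0.124, "tz": -0.11, "yaw": -0.08, "grip": 1}, {"tx": -0.225, "ty": -0.155, "tz": -0.11, "yaw": -0.1, "grip": 1}, {"tx": -0.27, "ty": -0.186, "tz": -0.11, "yaw": -0.14, "grip": 1}]}}

```text
schema error: expected keys tx, ty, tz, yaw, grip
```

```bash
python3 -c "
from h import *
shift((.558,-.001,.30),2.994)"
```

```text
t 1.3 tcp [0.149  0.5034 0.1895] rot [3.141 0.    2.854] F [-0.13 -0.72 -1.1 ] op 0.0918
tx -0.5354 ty -0.3676 tz -0.1105 yaw(tool) -0.1402
```

All five keys are needed in every row.

{"name": "apply_moves", "arguments": {"plan": [{"tx": 0, "ty": 0, "tz": -0.055, "yaw": 0, "grip": 1}, {"tx": 0, "ty": 0, "tz": -0.11, "yaw": 0, "grip": 1}, {"tx": -0.045, "ty": -0.031, "tz": -0.11, "yaw": -0.02, "grip": 1}, {"tx": -0.09, "ty": -0.062, "tz": -0.11, "yaw": -0.04, "grip": 1}, {"tx": -0.135, "ty": -0.093, "tz": -0.11, "yaw": -0.06, "grip": 1}, {"tx": -0.18, "ty": -0.124, "tz": -0.11, "yaw": -0.08, "grip": 1}, {"tx": -0.225, "ty": -0.155, "tz": -0.11, "yaw": -0.1, "grip": 1}, {"tx": -0.27, "ty": -0.186, "tz": -0.11, "yaw": -0.14, "grip": 1}]}}

```text
time: 2.3
tool_pos: [0.356, 0.247, 0.2997]
tool_rot: [3.141, 0.001, 2.995]
contact_force: [0.1, 1.3, 0.8]
opening: 0.0918
```

```bash
python3 -c "
from h import *
shift((.558,-.001,.30),2.994)"
```

```text
t 2.3 tcp [0.356  0.247  0.2997] rot [3.141e+00 1.000e-03 2.995e+00] F [0.08 1.32 0.79] op 0.0918
tx -0.2361 ty -0.2158 tz -0.0003 yaw(tool) 0.0010
```

{"name": "apply_moves", "arguments": {"plan": [{"tx": -0.04, "ty": -0.036, "tz": 0, "yaw": 0, "grip": 1}, {"tx": -0.08, "ty": -0.072, "tz": 0, "yaw": 0, "grip": 1}, {"tx": -0.12, "ty": -0.11, "tz": 0, "yaw": 0, "grip": 1}, {"tx": -0.16, "ty": -0.146, "tz": 0, "yaw": 0, "grip": 1}, {"tx": -0.2, "ty": -0.18, "tz": 0, "yaw": 0, "grip": 1}, {"tx": -0.225, "ty": -0.205, "tz": 0, "yaw": 0, "grip": 1}, {"tx": -0.236, "ty": -0.216, "tz": 0, "yaw": 0, "grip": 1}, {"tx": -0.236, "ty": -0.216, "tz": 0, "yaw": 0, "grip": 1}]}}

```text
time: 3.3
tool_pos: [0.5567, -0.0, 0.2992]
tool_rot: [3.141, -0.001, 2.993]
contact_force: [0.2, 0.9, -0.3]
opening: 0.0918
```

Run:
```python
from h import *
p,d=robot.read_camera("scene"); cv2.imwrite("pics/s1.png",p[:,:,::-1])
cv2.imwrite("pics/s1z.png",cv2.resize(p[100:300,200:400,::-1],(600,600)))
shift((.558,-.001,.168),2.994)
```

```text
t 3.35 tcp [0.5563 0.0007 0.2995] rot [ 3.141e+00 -1.000e-03  2.994e+00] F [ 0.43  0.76 -0.32] op 0.0917
tx -0.0019 ty -0.0015 tz 0.1315 yaw(tool) -0.0001
```

View pics/s1z.png

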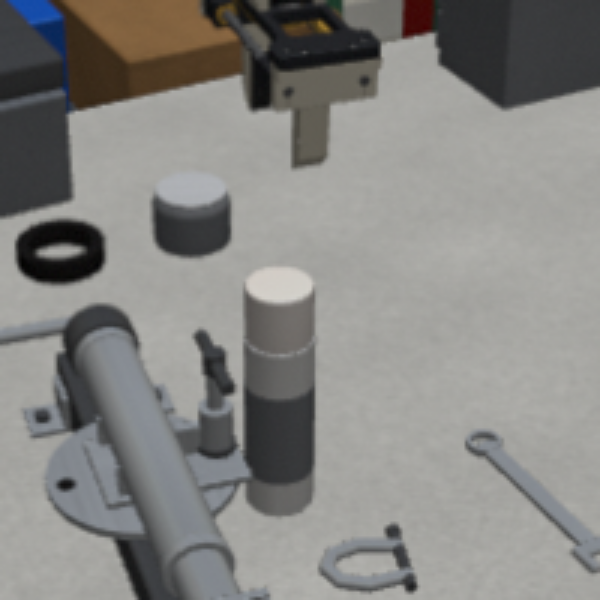

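Run:
```python
from h import *
y=2.994;j=np.array([np.sin(y),-np.cos(y),0]);t=np.array([.5563,.0007,.2995])
print(proj("scene",[t,t+j*.046,t-j*.046]))
```

```text
[[294.29026471 159.76114467]
 [301.35889628 169.43434548]
 [287.60063699 150.61354997]]
```

View pics/s1.png

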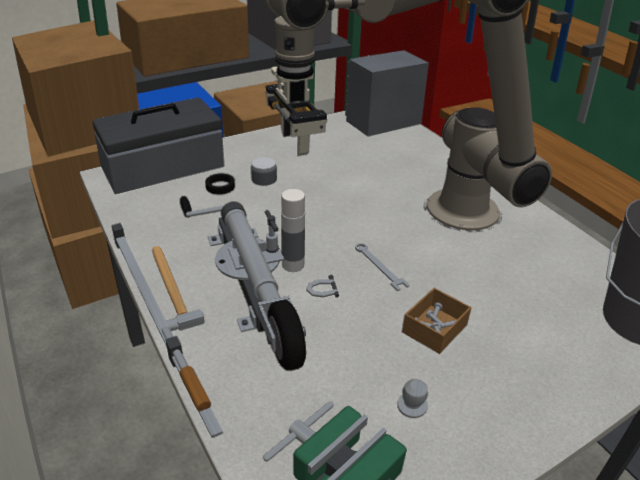

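Run:
```python
from h import *
np.set_printoptions(precision=3,suppress=True)
p,d=robot.read_camera("scene");P=cloud("scene",d)
for r in (125,140,148,151,153):
    print(r,[(c,P[r,c]) for c in (298,303,307)])
cv2.imwrite("pics/s1y.png",cv2.resize(p[60:180,240:360,::-1],(600,600),interpolation=2))
p,d=robot.read_camera("top"); cv2.imwrite("pics/t1.png",cv2.resize(p[120:300,250:430,::-1],(600,600)))
```

```text
125 [(298, array([0.596, 0.091, 0.431])), (303, array([0.583, 0.087, 0.426])), (307, array([0.577, 0.093, 0.427]))]
140 [(298, array([0.576, 0.055, 0.377])), (303, array([0.571, 0.067, 0.381])), (307, array([0.561, 0.066, 0.379]))]
148 [(298, array([0.576, 0.054, 0.358])), (303, array([0.57 , 0.065, 0.362])), (307, array([0.561, 0.065, 0.36 ]))]
151 [(298, array([0.575, 0.052, 0.35 ])), (303, array([0.57 , 0.065, 0.355])), (307, array([0.56 , 0.065, 0.352]))]
153 [(298, array([0.574, 0.051, 0.345])), (303, array([0.564, 0.055, 0.344])), (307, array([0.555, 0.055, 0.342]))]
```

View pics/s1y.png

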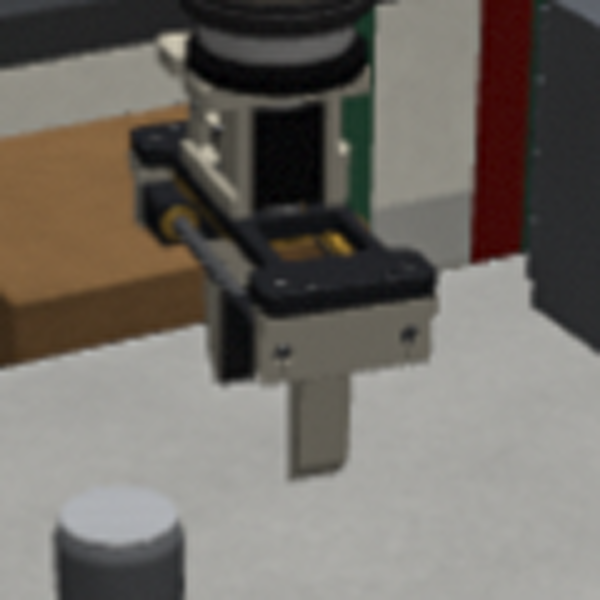

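View pics/t1.png

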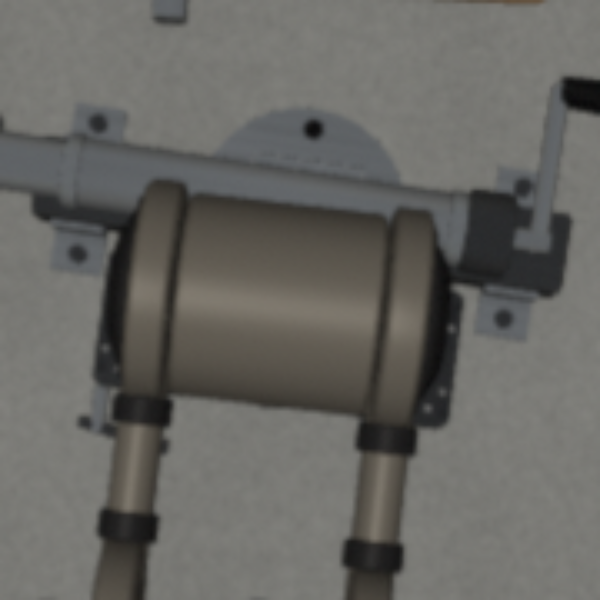

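Run:
```python
from h import *
np.set_printoptions(precision=3,suppress=True)
y=2.854;j=np.array([np.sin(y),-np.cos(y),0]);t=np.array([.149,.5034,.1895])
print(proj("scene",[t,t+j*.046,t-j*.046]))
a=cv2.imread("pics/scene0.png"); cv2.imwrite("pics/s0y.png",cv2.resize(a[170:290,520:640],(600,600),interpolation=2))
P=cloud("scene",np.load("scene0d.npy"))
for r in range(232,272,4):
  print(r,[P[r,c] for c in (572,575,598,602)])
```

```text
[[579.399 269.06 ]
 [591.398 282.908]
 [567.879 255.89 ]]
232 [array([0.145, 0.456, 0.253]), array([0.139, 0.459, 0.254]), array([-1.387, -0.311, -0.743]), array([-1.392, -0.291, -0.732])]
236 [array([0.146, 0.46 , 0.246]), array([0.133, 0.459, 0.241]), array([0.196, 0.543, 0.316]), array([0.185, 0.546, 0.314])]
240 [array([0.145, 0.462, 0.237]), array([0.134, 0.462, 0.233]), array([0.201, 0.549, 0.313]), array([0.198, 0.555, 0.316])]
244 [array([-0.163,  0.284,  0.001]), array([-0.165,  0.292,  0.005]), array([0.198, 0.55 , 0.303]), array([0.201, 0.56 , 0.31 ])]
248 [array([-0.151,  0.295, -0.002]), array([-0.156,  0.301,  0.001]), array([0.201, 0.555, 0.298]), array([0.205, 0.565, 0.306])]
252 [array([-0.127,  0.313,  0.005]), array([-0.143,  0.312, -0.001]), array([-0.204,  0.346, -0.   ]), array([0.205, 0.568, 0.298])]
256 [array([-0.12 ,  0.321,  0.   ]), array([-0.129,  0.324, -0.001]), array([-0.188,  0.359,  0.001]), array([0.175, 0.555, 0.269])]
260 [array([-0.107,  0.332, -0.001]), array([-0.113,  0.337,  0.   ]), array([0.173, 0.549, 0.254]), array([0.178, 0.56 , 0.264])]
264 [array([-0.097,  0.342, -0.004]), array([-0.1  ,  0.349, -0.   ]), array([0.178, 0.554, 0.25 ]), array([0.175, 0.561, 0.253])]
268 [array([-0.082,  0.355, -0.003]), array([-0.085,  0.361,  0.001]), array([0.178, 0.557, 0.242]), array([0.172, 0.563, 0.244])]
```

View pics/s0y.png

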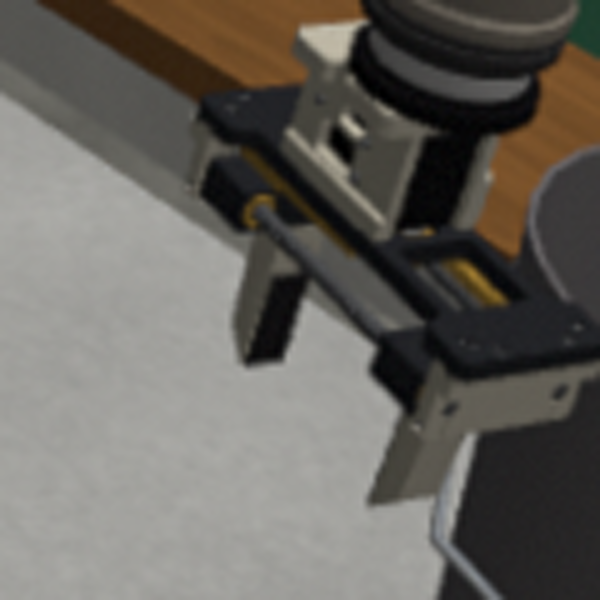

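Viewed in the scene camera, the finger tips appear about 44 mm above the reported TCP height. I'll descend to the stated grip height, which is safe either way, then check by picture and by closing gently.

{"name": "apply_moves", "arguments": {"plan": [{"tx": -0.002, "ty": -0.001, "tz": 0.03, "yaw": 0, "grip": 1}, {"tx": -0.002, "ty": -0.001, "tz": 0.06, "yaw": 0, "grip": 1}, {"tx": -0.002, "ty": -0.001, "tz": 0.08, "yaw": 0, "grip": 1}, {"tx": -0.002, "ty": -0.001, "tz": 0.1, "yaw": 0, "grip": 1}, {"tx": -0.002, "ty": -0.001, "tz": 0.115, "yaw": 0, "grip": 1}, {"tx": -0.002, "ty": -0.001, "tz": 0.125, "yaw": 0, "grip": 1}, {"tx": -0.002, "ty": -0.001, "tz": 0.131, "yaw": 0, "grip": 1}, {"tx": -0.002, "ty": -0.001, "tz": 0.131, "yaw": 0, "grip": 1}]}}

```text
time: 4.45
tool_pos: [0.5585, -0.0012, 0.1685]
tool_rot: [3.141, -0.0, 2.994]
contact_force: [0.0, 0.1, -0.2]
opening: 0.0919
```

Run:
```python
from h import *
p,d=robot.read_camera("scene");P=cloud("scene",d)
cv2.imwrite("pics/s2.png",cv2.resize(p[120:270,230:380,::-1],(600,600),interpolation=2))
shift((.558,-.001,.168),2.994)
```

```text
t 4.5 tcp [ 0.5588 -0.0012  0.1689] rot [3.141e+00 1.000e-03 2.994e+00] F [-0.04  0.53  0.1 ] op 0.0912
tx 0.0008 ty 0.0001 tz 0.0009 yaw(tool) -0.0002
```

View pics/s2.png

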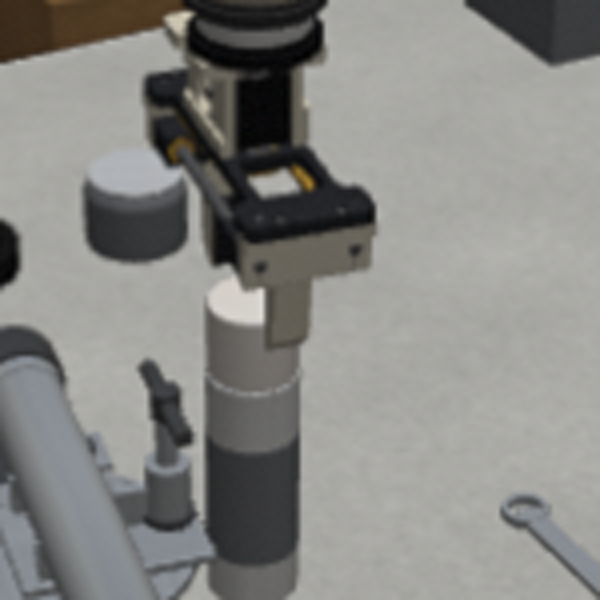

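The near finger's tip shows at about (302, 206), beside the cap top at (290, 195). Now a gentle close as a test.

{"name": "apply_moves", "arguments": {"plan": [{"tx": 0, "ty": 0, "tz": 0, "yaw": 0, "grip": -1}, {"tx": 0, "ty": 0, "tz": 0, "yaw": 0, "grip": -1}, {"tx": 0, "ty": 0, "tz": 0, "yaw": 0, "grip": -1}, {"tx": 0, "ty": 0, "tz": 0, "yaw": 0, "grip": -1}], "force": 5}}

```text
time: 5.0
tool_pos: [0.5586, -0.0012, 0.1686]
tool_rot: [3.141, 0.0, 2.994]
contact_force: [0.2, -0.0, 0.5]
opening: 0.0565
```

Run:
```python
from h import *
p,d=robot.read_camera("scene");P=cloud("scene",d)
cv2.imwrite("pics/s3.png",cv2.resize(p[120:270,230:380,::-1],(600,600),interpolation=2))
shift((.558,-.001,.168),2.994)
for r in (196,200,203,206): print(r,P[r,300].round(3))
```

```text
t 5.05 tcp [ 0.5586 -0.0012  0.1686] rot [3.141 0.    2.994] F [0.02 0.48 0.07] op 0.0551
tx 0.0006 ty 0.0001 tz 0.0006 yaw(tool) -0.0002
196 [0.565 0.045 0.232]
200 [0.563 0.042 0.219]
203 [0.553 0.023 0.197]
206 [0.556 0.029 0.193]
```

View pics/s3.png

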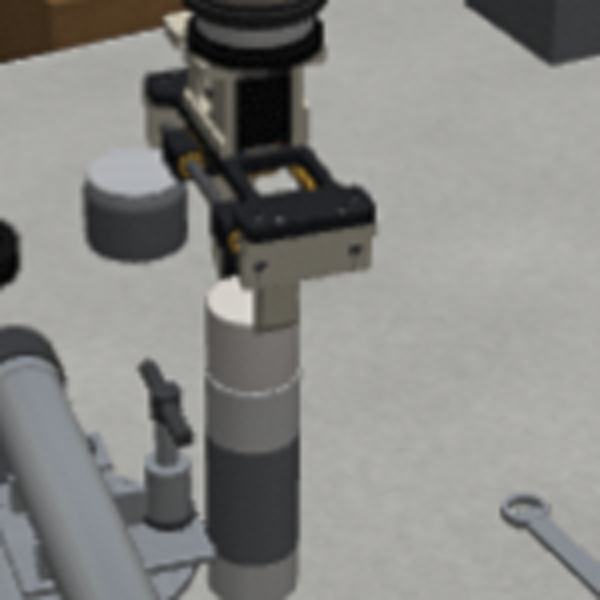

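{"name": "apply_moves", "arguments": {"plan": [{"tx": 0, "ty": 0, "tz": 0, "yaw": 0, "grip": -1}, {"tx": 0, "ty": 0, "tz": 0, "yaw": 0, "grip": -1}], "force": 20}}

```text
time: 5.3
tool_pos: [0.5586, -0.0012, 0.1686]
tool_rot: [3.141, 0.0, 2.994]
contact_force: [-0.2, 1.1, 0.5]
opening: 0.0539
```

Run:
```python
from h import *
shift((.558,-.001,.168),2.994)
```

```text
t 5.3 tcp [ 0.5586 -0.0012  0.1686] rot [3.141 0.    2.994] F [-0.17  1.09  0.5 ] op 0.0539
tx 0.0006 ty 0.0001 tz 0.0006 yaw(tool) -0.0002
```

The fingers are blocked at the cap's width, so something is gripped. The picture suggests only the cap's rim, though. I'll reopen, go 14 mm lower and grip again, which leaves body clearance under either reading.

{"name": "apply_moves", "arguments": {"plan": [{"tx": 0, "ty": 0, "tz": 0, "yaw": 0, "grip": 1}, {"tx": 0, "ty": 0, "tz": 0, "yaw": 0, "grip": 1}, {"tx": 0, "ty": 0, "tz": 0, "yaw": 0, "grip": 1}, {"tx": 0, "ty": 0, "tz": 0.005, "yaw": 0, "grip": 1}, {"tx": 0, "ty": 0, "tz": 0.01, "yaw": 0, "grip": 1}, {"tx": 0, "ty": 0, "tz": 0.014, "yaw": 0, "grip": 1}, {"tx": 0, "ty": 0, "tz": 0.014, "yaw": 0, "grip": 1}], "force": 10}}

```text
time: 6.18
tool_pos: [0.5583, -0.0012, 0.154]
tool_rot: [3.141, -0.001, 2.994]
contact_force: [-0.2, -0.3, 0.5]
opening: 0.0919
```

Run:
```python
from h import *
p,d=robot.read_camera("scene")
cv2.imwrite("pics/s4.png",cv2.resize(p[120:270,230:380,::-1],(600,600),interpolation=2))
shift((.558,-.001,.154),2.994)
```

```text
t 6.22 tcp [ 0.5585 -0.0012  0.1543] rot [ 3.141 -0.     2.994] F [0.51 0.63 0.28] op 0.0919
tx 0.0005 ty 0.0001 tz 0.0003 yaw(tool) -0.0002
```

View pics/s4.png

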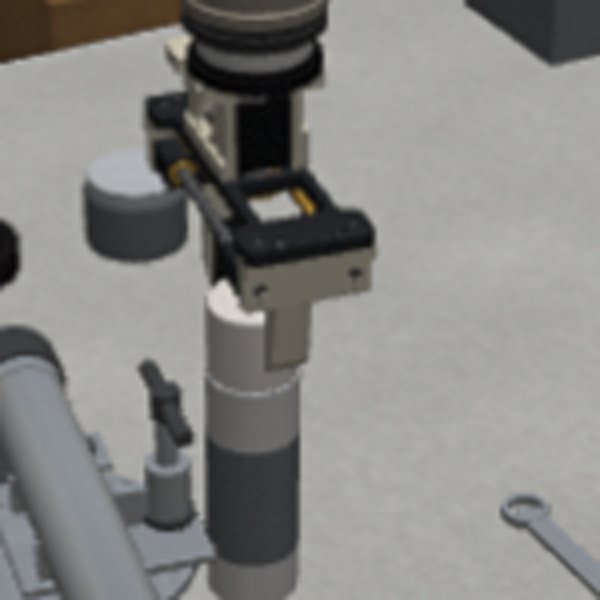

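The can is unmoved and there is no contact. Closing firmly.

{"name": "apply_moves", "arguments": {"plan": [{"tx": 0, "ty": 0, "tz": 0, "yaw": 0, "grip": -1}, {"tx": 0, "ty": 0, "tz": 0, "yaw": 0, "grip": -1}, {"tx": 0, "ty": 0, "tz": 0, "yaw": 0, "grip": -1}, {"tx": 0, "ty": 0, "tz": 0, "yaw": 0, "grip": -1}, {"tx": 0, "ty": 0, "tz": 0, "yaw": 0, "grip": -1}, {"tx": 0, "ty": 0, "tz": 0, "yaw": 0, "grip": -1}, {"tx": 0, "ty": 0, "tz": -0.008, "yaw": 0, "grip": -1}, {"tx": 0, "ty": 0, "tz": -0.015, "yaw": 0, "grip": -1}], "force": 25}}

```text
time: 7.22
tool_pos: [0.5584, -0.0012, 0.1698]
tool_rot: [3.142, -0.001, 2.994]
contact_force: [0.6, -0.1, -2.6]
opening: 0.0542
```

Run:
```python
from h import *
p,d=robot.read_camera("scene")
cv2.imwrite("pics/s5.png",cv2.resize(p[120:270,230:380,::-1],(600,600),interpolation=2))
shift((.558,-.001,.154),2.994)
```

```text
t 7.28 tcp [ 0.5591 -0.0013  0.1709] rot [3.142e+00 2.000e-03 2.994e+00] F [ 0.19 -0.61 -2.49] op 0.0543
tx 0.0011 ty 0.0001 tz 0.0169 yaw(tool) -0.0002
```

View pics/s5.png

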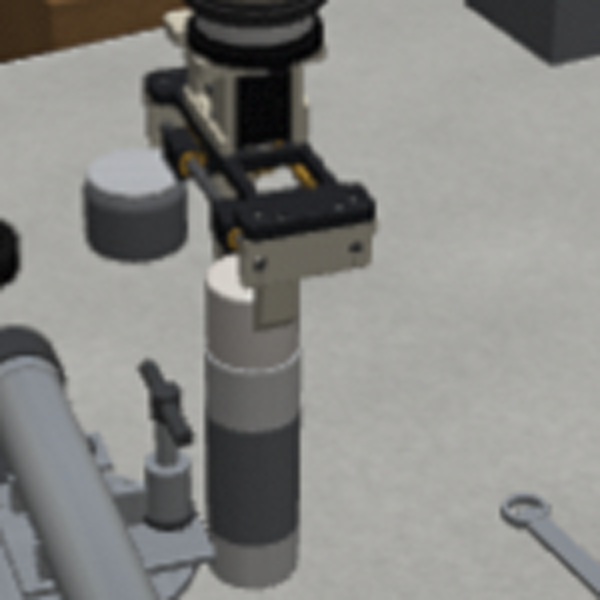

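The can lifts upright with about 2.5 N of weight. Carrying it to (0.45, -0.20).

Run:
```python
from h import *
shift((.45,-.001,.24),2.994);shift((.45,-.20,.24),2.994)
```

```text
t 7.28 tcp [ 0.5591 -0.0013  0.1709] rot [3.142e+00 2.000e-03 2.994e+00] F [ 0.19 -0.61 -2.49] op 0.0543
tx 0.1079 ty -0.0158 tz -0.0691 yaw(tool) -0.0002
t 7.28 tcp [ 0.5591 -0.0013  0.1709] rot [3.142e+00 2.000e-03 2.994e+00] F [ 0.19 -0.61 -2.49] op 0.0543
tx 0.0786 ty -0.2126 tz -0.0691 yaw(tool) -0.0002
```

{"name": "apply_moves", "arguments": {"plan": [{"tx": 0.005, "ty": 0, "tz": -0.02, "yaw": 0, "grip": -1}, {"tx": 0.03, "ty": -0.004, "tz": -0.045, "yaw": 0, "grip": -1}, {"tx": 0.06, "ty": -0.02, "tz": -0.07, "yaw": 0, "grip": -1}, {"tx": 0.08, "ty": -0.055, "tz": -0.07, "yaw": 0, "grip": -1}, {"tx": 0.08, "ty": -0.095, "tz": -0.07, "yaw": 0, "grip": -1}, {"tx": 0.08, "ty": -0.135, "tz": -0.07, "yaw": 0, "grip": -1}, {"tx": 0.08, "ty": -0.175, "tz": -0.07, "yaw": 0, "grip": -1}, {"tx": 0.079, "ty": -0.205, "tz": -0.07, "yaw": 0, "grip": -1}]}}

```text
time: 8.28
tool_pos: [0.4498, -0.1939, 0.2398]
tool_rot: [-3.141, 0.0, 2.993]
contact_force: [0.7, 0.2, -3.8]
opening: 0.0544
```

Run:
```python
from h import *
p,d=robot.read_camera("scene")
cv2.imwrite("pics/s6.png",p[:,:,::-1])
shift((.45,-.20,.154),2.994)
```

```text
t 8.32 tcp [ 0.4496 -0.1972  0.2396] rot [-3.139  0.     2.992] F [-1.05 -4.02 -2.9 ] op 0.0546
tx -0.0008 ty -0.0027 tz 0.0856 yaw(tool) -0.0025
```

View pics/s6.png

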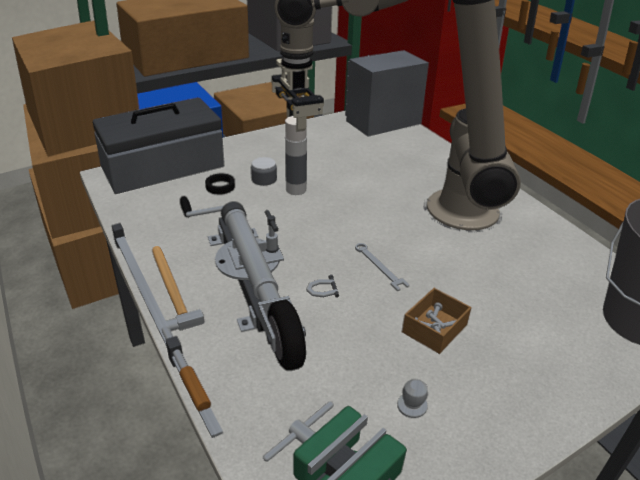

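The can hangs upright at about (296, 160), clear of everything. Lowering it.

{"name": "apply_moves", "arguments": {"plan": [{"tx": 0, "ty": 0, "tz": 0.025, "yaw": 0, "grip": -1}, {"tx": 0, "ty": 0, "tz": 0.05, "yaw": 0, "grip": -1}, {"tx": 0, "ty": 0, "tz": 0.068, "yaw": 0, "grip": -1}, {"tx": 0, "ty": 0, "tz": 0.076, "yaw": 0, "grip": -1}, {"tx": 0, "ty": 0, "tz": 0.08, "yaw": 0, "grip": -1}, {"tx": 0, "ty": 0, "tz": 0.082, "yaw": 0, "grip": -1}, {"tx": 0, "ty": 0, "tz": 0.084, "yaw": 0, "grip": -1}, {"tx": 0, "ty": 0, "tz": 0.084, "yaw": 0, "grip": -1}]}}

```text
time: 9.32
tool_pos: [0.4503, -0.1924, 0.1557]
tool_rot: [-3.142, 0.0, 2.994]
contact_force: [0.8, -0.4, -2.9]
opening: 0.0541
```

Run:
```python
from h import *
p,d=robot.read_camera("scene")
cv2.imwrite("pics/s7.png",cv2.resize(p[90:240,230:380,::-1],(600,600),interpolation=2))
shift((.45,-.20,.154),2.994)
```

```text
t 9.38 tcp [ 0.4503 -0.1924  0.1557] rot [-3.142  0.     2.994] F [-0.15 -0.08 -3.85] op 0.0543
tx -0.0008 ty -0.0075 tz 0.0017 yaw(tool) -0.0002
```

View pics/s7.png

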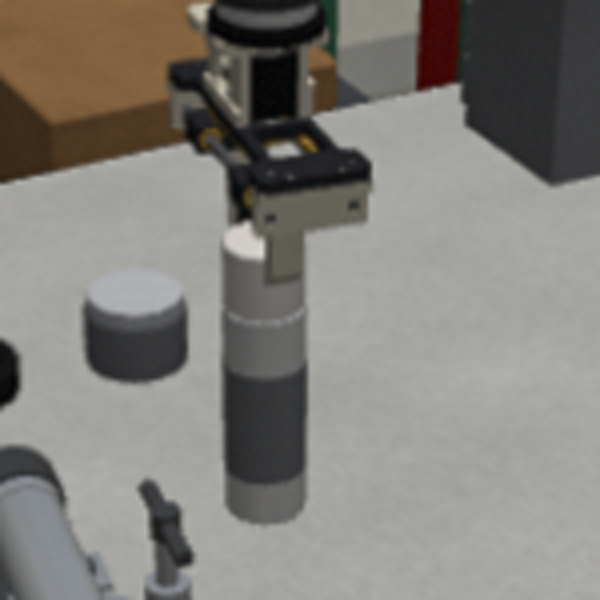

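Weight is still on the wrist, so I'll lower another 2–3 mm and see it lift off, then release.

{"name": "apply_moves", "arguments": {"plan": [{"tx": 0, "ty": 0, "tz": 0.001, "yaw": 0, "grip": -1}, {"tx": 0, "ty": 0, "tz": 0.002, "yaw": 0, "grip": -1}, {"tx": 0, "ty": 0, "tz": 0.002, "yaw": 0, "grip": -1}]}}

```text
time: 9.75
tool_pos: [0.4509, -0.1927, 0.1548]
tool_rot: [-3.141, 0.002, 2.994]
contact_force: [-1.8, 2.0, 6.6]
opening: 0.0542
```

The bench is touched (+6.6 N). Releasing, then rising.

{"name": "apply_moves", "arguments": {"plan": [{"tx": 0, "ty": 0, "tz": -0.001, "yaw": 0, "grip": 0.3}, {"tx": 0, "ty": 0, "tz": -0.001, "yaw": 0, "grip": 1}, {"tx": 0, "ty": 0, "tz": -0.001, "yaw": 0, "grip": 1}, {"tx": 0, "ty": 0, "tz": -0.001, "yaw": 0, "grip": 1}, {"tx": 0, "ty": 0, "tz": -0.02, "yaw": 0, "grip": 1}, {"tx": 0, "ty": 0, "tz": -0.05, "yaw": 0, "grip": 1}, {"tx": 0, "ty": 0, "tz": -0.1, "yaw": 0, "grip": 1}, {"tx": 0, "ty": 0, "tz": -0.145, "yaw": 0, "grip": 1}]}}

```text
time: 10.75
tool_pos: [0.4501, -0.1923, 0.3]
tool_rot: [3.142, 0.0, 2.994]
contact_force: [0.5, -0.9, -0.9]
opening: 0.0918
```

Run:
```python
from h import *
p,d=robot.read_camera("scene")
cv2.imwrite("pics/s8.png",p[:,:,::-1])
for r in robot.tip_of("can_center","scene"): print(r, atz("scene",r["pixel"],.105))
shift((.611,-.009,.30),1.423)
```

```text
{'pixel': [182.8, 298.3], 'confidence': 0.89} [ 0.44071354 -0.19376124  0.105     ]
t 10.85 tcp [ 0.4521 -0.1935  0.3035] rot [-3.138  0.009  2.994] F [-0.9  -0.62  0.03] op 0.0918
tx -0.1301 ty 0.2059 tz 0.0035 yaw(tool) 1.5709
```

View pics/s8.png

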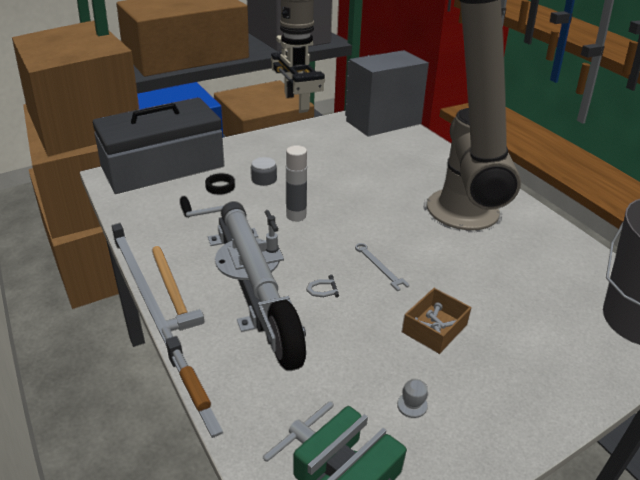

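The can stands upright at (296, 183), about 0.25 m from the pin. Since the first close was blocked at cap width, the fingers must reach as far down as stated. I'll refine the handle position with the arm out of the way.

Run:
```python
from h import *
np.set_printoptions(precision=4,suppress=True)
p,d=robot.read_camera("top")
cv2.imwrite("pics/t8.png",cv2.resize(p[160:260,290:390,::-1],(600,600),interpolation=2))
for r in robot.tip_of("pin_handle","top")[:1]: print(r, atz("top",r["pixel"],.15))
p2,_=robot.read_camera("scene")
cv2.imwrite("pics/s9.png",cv2.resize(p2[190:270,230:310,::-1],(640,600),interpolation=2))
```

```text
{'pixel': [204.4, 337.0], 'confidence': 0.45} [ 0.6124 -0.0109  0.15  ]
```

View pics/t8.png

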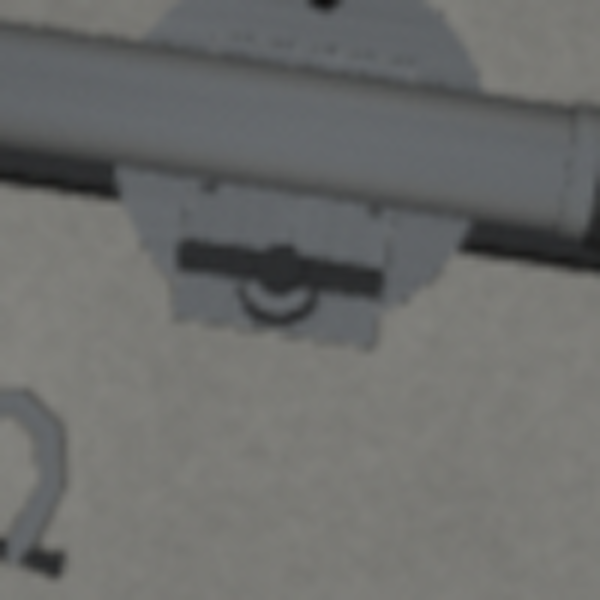

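View pics/s9.png

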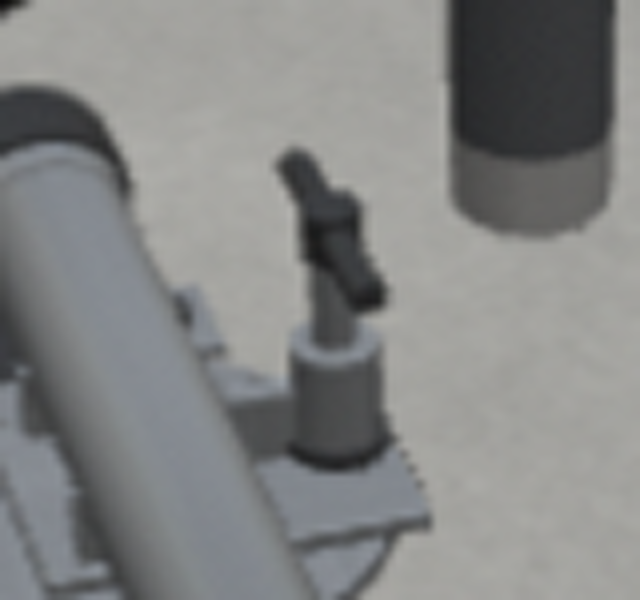

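The hub is at about (0.6115, -0.010), and the bar slope gives yaw about -0.149. Moving above it while turning 90° with the jaws half open.

{"name": "apply_moves", "arguments": {"plan": [{"tx": -0.015, "ty": 0.025, "tz": 0, "yaw": 0.18, "grip": 0.2}, {"tx": -0.03, "ty": 0.05, "tz": 0, "yaw": 0.36, "grip": 0.2}, {"tx": -0.045, "ty": 0.075, "tz": 0, "yaw": 0.54, "grip": 0.2}, {"tx": -0.065, "ty": 0.1, "tz": 0, "yaw": 0.72, "grip": 0.2}, {"tx": -0.08, "ty": 0.125, "tz": 0, "yaw": 0.9, "grip": 0.2}, {"tx": -0.095, "ty": 0.15, "tz": 0, "yaw": 1.08, "grip": 0.2}, {"tx": -0.11, "ty": 0.175, "tz": 0, "yaw": 1.26, "grip": 0.2}, {"tx": -0.13, "ty": 0.205, "tz": 0, "yaw": 1.44, "grip": 0.2}]}}

```text
time: 12.0
tool_pos: [0.6089, -0.0081, 0.2965]
tool_rot: [-3.138, -0.0, 1.547]
contact_force: [1.0, 0.6, -0.4]
opening: 0.0548
```

Run:
```python
from h import *
shift((.6115,-.010,.20),1.422)
```

```text
t 12.0 tcp [ 0.6089 -0.0081  0.2965] rot [-3.138 -0.     1.547] F [ 0.99  0.6  -0.37] op 0.0548
tx -0.0018 ty 0.0027 tz 0.0965 yaw(tool) 0.1253
```

{"name": "apply_moves", "arguments": {"plan": [{"tx": 0, "ty": 0, "tz": 0.01, "yaw": 0.125, "grip": 0.2}, {"tx": 0, "ty": 0, "tz": 0.05, "yaw": 0.125, "grip": 0.2}, {"tx": 0, "ty": 0, "tz": 0.095, "yaw": 0.125, "grip": 0.2}, {"tx": 0, "ty": 0, "tz": 0.095, "yaw": 0.125, "grip": 0.2}, {"tx": 0, "ty": 0, "tz": 0.095, "yaw": 0.125, "grip": 0.2}]}}

```text
time: 12.62
tool_pos: [0.6095, -0.0088, 0.2045]
tool_rot: [3.141, -0.0, 1.429]
contact_force: [0.3, 0.1, 1.0]
opening: 0.0551
```

Run:
```python
from h import *
p2,_=robot.read_camera("scene")
cv2.imwrite("pics/s10.png",cv2.resize(p2[140:280,210:350,::-1],(600,600),interpolation=2))
shift((.6115,-.010,.131),1.422)
```

```text
t 12.68 tcp [ 0.61   -0.0089  0.2053] rot [ 3.139 -0.     1.429] F [ 0.43 -0.09 -0.05] op 0.0548
tx -0.0009 ty 0.0017 tz 0.0743 yaw(tool) 0.0067
```

View pics/s10.png

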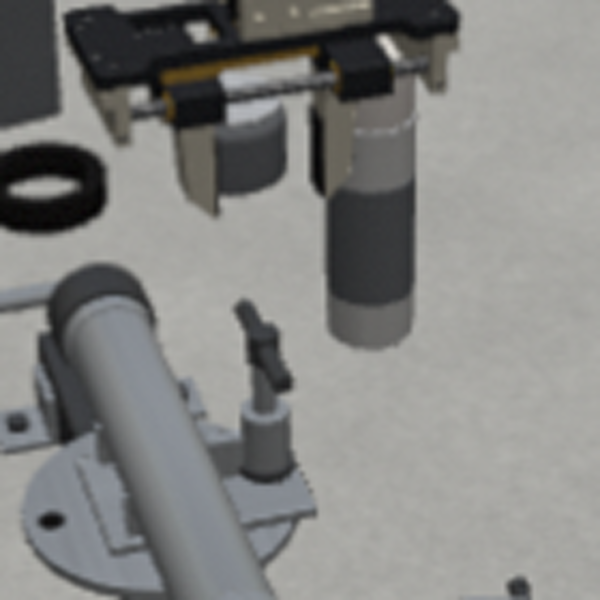

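The fingers straddle the handle, with the gap centred over the hub. Descending to grasp height.

{"name": "apply_moves", "arguments": {"plan": [{"tx": -0.001, "ty": 0.0015, "tz": 0.02, "yaw": 0.007, "grip": 0.2}, {"tx": -0.001, "ty": 0.0015, "tz": 0.04, "yaw": 0.007, "grip": 0.2}, {"tx": -0.001, "ty": 0.0015, "tz": 0.055, "yaw": 0.007, "grip": 0.2}, {"tx": -0.001, "ty": 0.0015, "tz": 0.065, "yaw": 0.007, "grip": 0.2}, {"tx": -0.001, "ty": 0.0015, "tz": 0.074, "yaw": 0.007, "grip": 0.2}, {"tx": -0.001, "ty": 0.0015, "tz": 0.074, "yaw": 0.007, "grip": 0.2}, {"tx": -0.001, "ty": 0.0015, "tz": 0.074, "yaw": 0.007, "grip": 0.2}]}}

```text
time: 13.55
tool_pos: [0.6107, -0.01, 0.13]
tool_rot: [3.141, -0.0, 1.422]
contact_force: [0.4, -0.3, 0.5]
opening: 0.0554
```

Run:
```python
from h import *
p2,_=robot.read_camera("scene")
cv2.imwrite("pics/s11.png",cv2.resize(p2[140:280,210:350,::-1],(600,600),interpolation=2))
shift((.6115,-.010,.131),1.422)
```

```text
t 13.6 tcp [ 0.6107 -0.01    0.1301] rot [ 3.14  -0.     1.422] F [ 0.1  -0.58 -0.22] op 0.0552
tx 0.0001 ty 0.0008 tz -0.0009 yaw(tool) -0.0002
```

View pics/s11.png

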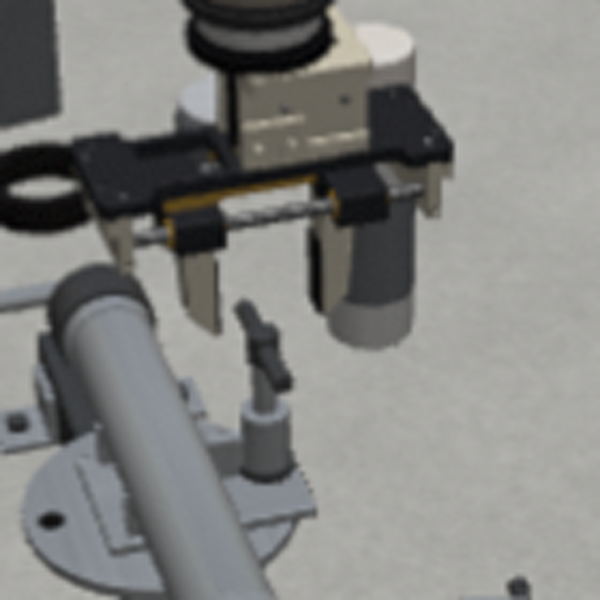

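The visible tips only reach about the hub's top, so I'll try a gentle close to see what the fingers actually hold.

{"name": "apply_moves", "arguments": {"plan": [{"tx": 0, "ty": 0.0005, "tz": 0, "yaw": 0, "grip": -1}, {"tx": 0, "ty": 0.0005, "tz": 0, "yaw": 0, "grip": -1}, {"tx": 0, "ty": 0.0005, "tz": 0, "yaw": 0, "grip": -1}, {"tx": 0, "ty": 0.0005, "tz": 0, "yaw": 0, "grip": -1}, {"tx": 0, "ty": 0.0005, "tz": 0, "yaw": 0, "grip": -1}, {"tx": 0, "ty": 0.0005, "tz": 0, "yaw": 0, "grip": -1}, {"tx": 0, "ty": 0.0005, "tz": 0, "yaw": 0, "grip": -1}, {"tx": 0, "ty": 0.0005, "tz": 0, "yaw": 0, "grip": -1}], "force": 8}}

```text
time: 14.6
tool_pos: [0.6108, -0.01, 0.1295]
tool_rot: [3.142, -0.0, 1.422]
contact_force: [0.4, -0.1, 0.0]
opening: 0.0006
```

Run:
```python
from h import *
p2,_=robot.read_camera("scene")
cv2.imwrite("pics/s12.png",cv2.resize(p2[140:280,210:350,::-1],(600,600),interpolation=2))
shift((.6115,-.010,.131),1.422)
```

```text
t 14.65 tcp [ 0.6108 -0.01    0.1295] rot [-3.142 -0.     1.422] F [-0.76 -0.69  1.35] op 0.0004
tx 0.0001 ty 0.0007 tz -0.0015 yaw(tool) -0.0003
```

View pics/s12.png

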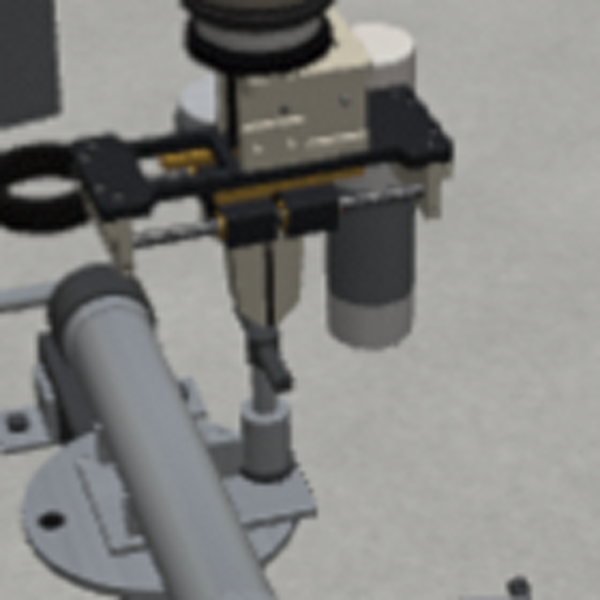

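The fingers shut fully above the hub, so the picture is right and the reported TCP reads about 4 cm too low. From here I'll trust the images. I'll open again and measure the actual tips by depth.

Run:
```python
from h import *
np.set_printoptions(precision=4,suppress=True)
P=0
for i in range(3):
    p2,d=robot.read_camera("scene"); P=P+cloud("scene",d)/3
for r in (196,200,204,208,211,213,215,217):
    print(r,[P[r,c] for c in (266,270,274,278)])
z=cv2.resize(p2[190:240,245:305,::-1],(720,600),interpolation=cv2.INTER_NEAREST); cv2.imwrite("pics/s13.png",z)
```

```text
196 [array([0.638 , 0.0228, 0.2406]), array([0.6292, 0.0247, 0.2391]), array([ 0.6076, -0.0001,  0.219 ]), array([0.5986, 0.0022, 0.2176])]
200 [array([ 0.6271, -0.0016,  0.2132]), array([ 0.6176, -0.0006,  0.2109]), array([0.6083, 0.0009, 0.209 ]), array([0.5996, 0.0039, 0.2081])]
204 [array([ 0.6273, -0.0018,  0.2024]), array([0.6183, 0.0005, 0.201 ]), array([0.7724, 0.343 , 0.4434]), array([0.5994, 0.0031, 0.1968])]
208 [array([ 0.6283, -0.0003,  0.1927]), array([0.6186, 0.0004, 0.1901]), array([0.609 , 0.0016, 0.1879]), array([0.5987, 0.0014, 0.1846])]
211 [array([ 0.6279, -0.0016,  0.1836]), array([0.6195, 0.0019, 0.1831]), array([0.6096, 0.0026, 0.1804]), array([0.5988, 0.0013, 0.1763])]
213 [array([ 0.6143, -0.0316,  0.1562]), array([ 0.6187, -0.    ,  0.1762]), array([0.6097, 0.0025, 0.1749]), array([ 0.4881, -0.2254,  0.0022])]
215 [array([ 0.6151, -0.0302,  0.1516]), array([ 0.6182, -0.0013,  0.1698]), array([0.6088, 0.0004, 0.1678]), array([ 0.4909, -0.2198, -0.0004])]
217 [array([ 0.5262, -0.2242,  0.0013]), array([ 0.6156, -0.0072,  0.1598]), array([ 0.6079, -0.0018,  0.1606]), array([ 0.4973, -0.207 ,  0.0025])]
```

View pics/s13.png

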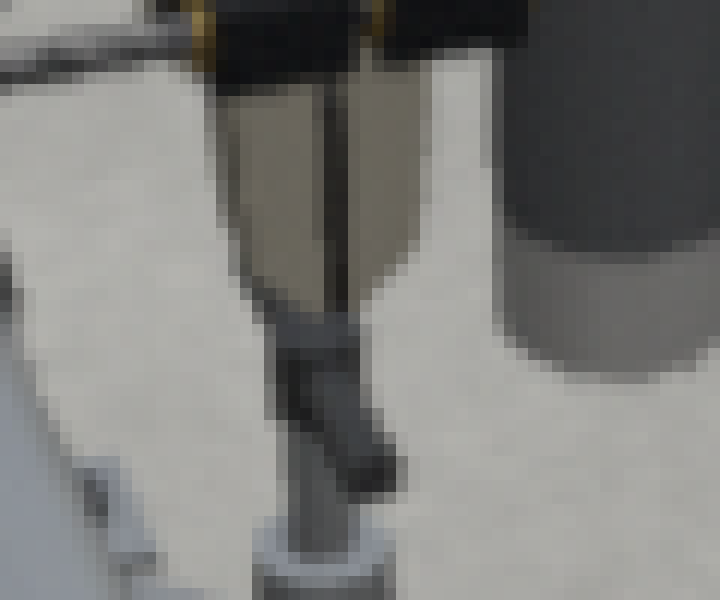

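The pads meet at column 273, and their tips are at about row 216. That puts the tips at z ≈ 0.165 with the centre at about (0.611, -0.009), so x and y are right and the tips sit about 35 mm above the reported TCP. I'll open and go 33 mm lower, checking contact force.

{"name": "apply_moves", "arguments": {"plan": [{"tx": 0, "ty": 0, "tz": -0.004, "yaw": 0, "grip": 0.1}, {"tx": 0, "ty": 0, "tz": -0.004, "yaw": 0, "grip": 0.1}, {"tx": 0, "ty": 0, "tz": -0.004, "yaw": 0, "grip": 0.1}, {"tx": 0, "ty": 0, "tz": -0.004, "yaw": 0, "grip": 0.1}, {"tx": 0, "ty": 0, "tz": -0.004, "yaw": 0, "grip": 0.1}, {"tx": 0, "ty": 0, "tz": -0.004, "yaw": 0, "grip": 0.1}, {"tx": 0, "ty": 0, "tz": 0.006, "yaw": 0, "grip": 0.1}, {"tx": 0, "ty": 0, "tz": 0.014, "yaw": 0, "grip": 0.1}]}}

```text
time: 15.8
tool_pos: [0.6105, -0.01, 0.1145]
tool_rot: [-3.141, -0.0, 1.422]
contact_force: [-0.3, 0.3, -0.6]
opening: 0.0504
```

{"name": "apply_moves", "arguments": {"plan": [{"tx": 0, "ty": 0, "tz": 0.006, "yaw": 0, "grip": 0.1}, {"tx": 0, "ty": 0, "tz": 0.012, "yaw": 0, "grip": 0.1}, {"tx": 0, "ty": 0, "tz": 0.017, "yaw": 0, "grip": 0.1}, {"tx": 0, "ty": 0, "tz": 0.019, "yaw": 0, "grip": 0.1}, {"tx": 0, "ty": 0, "tz": 0.019, "yaw": 0, "grip": 0.1}]}}

```text
time: 16.42
tool_pos: [0.6109, -0.01, 0.0965]
tool_rot: [-3.142, -0.0, 1.422]
contact_force: [-1.0, -0.5, 0.0]
opening: 0.0505
```

Run:
```python
from h import *
p2,_=robot.read_camera("scene")
cv2.imwrite("pics/s14.png",cv2.resize(p2[180:280,220:320,::-1],(600,600),interpolation=2))
shift((.6115,-.010,.096),1.422)
```

```text
t 16.48 tcp [ 0.611  -0.0101  0.0967] rot [ 3.141 -0.     1.422] F [ 0.36 -0.38 -0.68] op 0.0507
tx 0.0001 ty 0.0005 tz 0.0007 yaw(tool) -0.0002
```

View pics/s14.png

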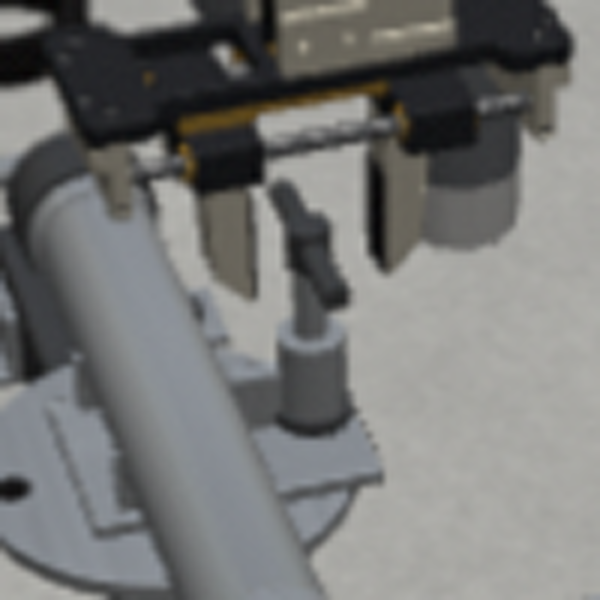

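The pads now straddle the hub and bar, with the tips just below the hub's bottom edge. Closing, with a low force first.

{"name": "apply_moves", "arguments": {"plan": [{"tx": 0, "ty": 0, "tz": 0, "yaw": 0, "grip": -1}, {"tx": 0, "ty": 0, "tz": 0, "yaw": 0, "grip": -1}, {"tx": 0, "ty": 0, "tz": 0, "yaw": 0, "grip": -1}, {"tx": 0, "ty": 0, "tz": 0, "yaw": 0, "grip": -1}, {"tx": 0, "ty": 0, "tz": 0, "yaw": 0, "grip": -1}, {"tx": 0, "ty": 0, "tz": 0, "yaw": 0, "grip": -1}], "force": 10}}

```text
time: 17.23
tool_pos: [0.6132, -0.0104, 0.0967]
tool_rot: [3.136, -0.0, 1.422]
contact_force: [8.1, -0.8, -4.4]
opening: 0.0186
```

Run:
```python
from h import *
p2,_=robot.read_camera("scene")
cv2.imwrite("pics/s15.png",cv2.resize(p2[180:280,220:320,::-1],(600,600),interpolation=2))
shift((.6115,-.010,.096),1.422)
```

```text
t 17.27 tcp [ 0.6132 -0.0103  0.0967] rot [ 3.137 -0.     1.422] F [ 8.24 -0.71 -3.99] op 0.0187
tx 0.0001 ty -0.0017 tz 0.0007 yaw(tool) -0.0004
```

View pics/s15.png

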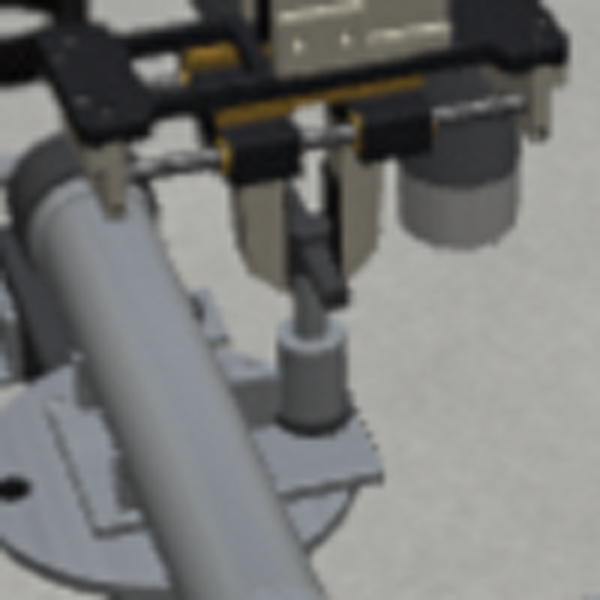

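The hub is held (opening 18.6 mm). There's a sideways pull of about 8 N, so I'll recentre by 2.5 mm, grip at 60 N, and start pulling.

{"name": "apply_moves", "arguments": {"plan": [{"tx": 0, "ty": 0.0025, "tz": 0, "yaw": 0, "grip": -1}, {"tx": 0, "ty": 0.0025, "tz": 0, "yaw": 0, "grip": -1}, {"tx": 0, "ty": 0.0025, "tz": 0, "yaw": 0, "grip": -1}, {"tx": 0, "ty": 0.0025, "tz": -0.003, "yaw": 0, "grip": -1}, {"tx": 0, "ty": 0.0025, "tz": -0.006, "yaw": 0, "grip": -1}, {"tx": 0, "ty": 0.0025, "tz": -0.009, "yaw": 0, "grip": -1}, {"tx": 0, "ty": 0.0025, "tz": -0.012, "yaw": 0, "grip": -1}, {"tx": 0, "ty": 0.0025, "tz": -0.012, "yaw": 0, "grip": -1}], "force": 60}}

```text
time: 18.27
tool_pos: [0.613, -0.0103, 0.1082]
tool_rot: [-3.141, -0.0, 1.422]
contact_force: [3.0, 0.6, -12.4]
opening: 0.0174
```

The pin rises about 11.5 mm with 12.4 N down, matching the spring. Continuing.

{"name": "apply_moves", "arguments": {"plan": [{"tx": 0, "ty": 0, "tz": -0.003, "yaw": 0, "grip": -1}, {"tx": 0, "ty": 0, "tz": -0.006, "yaw": 0, "grip": -1}, {"tx": 0, "ty": 0, "tz": -0.009, "yaw": 0, "grip": -1}, {"tx": 0, "ty": 0, "tz": -0.011, "yaw": 0, "grip": -1}, {"tx": 0, "ty": 0, "tz": -0.013, "yaw": 0, "grip": -1}, {"tx": 0, "ty": 0, "tz": -0.014, "yaw": 0, "grip": -1}, {"tx": 0, "ty": 0, "tz": -0.014, "yaw": 0, "grip": -1}, {"tx": 0, "ty": 0, "tz": -0.014, "yaw": 0, "grip": -1}]}}

```text
time: 19.27
tool_pos: [0.6129, -0.0103, 0.1208]
tool_rot: [-3.14, -0.0, 1.422]
contact_force: [6.8, 0.3, -25.6]
opening: 0.0176
```

Run:
```python
from h import *
p2,_=robot.read_camera("scene")
cv2.imwrite("pics/s16.png",cv2.resize(p2[170:270,220:320,::-1],(600,600),interpolation=2))
cv2.imwrite("pics/s16full.png",p2[:,:,::-1])
shift((.6115,-.010,.121),1.422)
```

```text
t 19.32 tcp [ 0.6129 -0.0103  0.1208] rot [-3.14  -0.     1.422] F [  6.56   0.32 -25.37] op 0.0175
tx 0.0001 ty -0.0014 tz -0.0002 yaw(tool) -0.0003
```

View pics/s16.png

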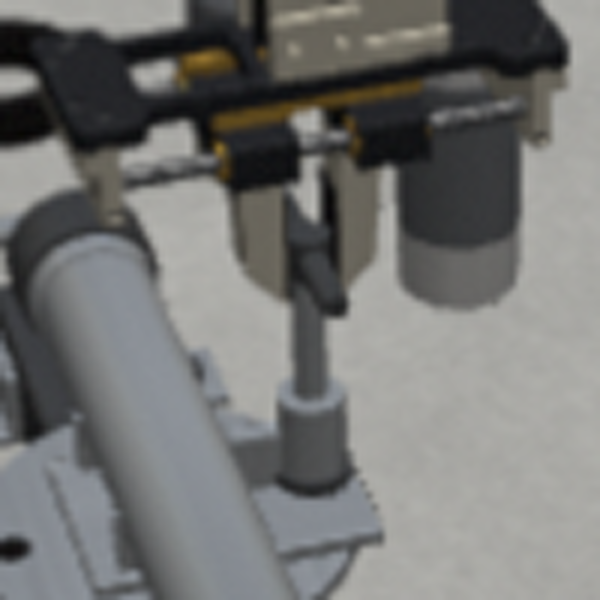

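The pin has risen 24.1 mm, and 25 N against an 18 N spring means it's at the stop. I'll hold for a second to check for creep, and check the can and bystanders.

{"name": "apply_moves", "arguments": {"plan": [{"tx": 0, "ty": 0, "tz": 0, "yaw": 0, "grip": -1}, {"tx": 0, "ty": 0, "tz": 0, "yaw": 0, "grip": -1}, {"tx": 0, "ty": 0, "tz": 0, "yaw": 0, "grip": -1}, {"tx": 0, "ty": 0, "tz": 0, "yaw": 0, "grip": -1}, {"tx": 0, "ty": 0, "tz": 0, "yaw": 0, "grip": -1}, {"tx": 0, "ty": 0, "tz": 0, "yaw": 0, "grip": -1}, {"tx": 0, "ty": 0, "tz": 0, "yaw": 0, "grip": -1}, {"tx": 0, "ty": 0, "tz": 0, "yaw": 0, "grip": -1}]}}

```text
time: 20.32
tool_pos: [0.6129, -0.0103, 0.1208]
tool_rot: [-3.14, -0.0, 1.422]
contact_force: [6.6, -0.3, -25.7]
opening: 0.0179
```

Run:
```python
from h import *
p2,_=robot.read_camera("scene")
cv2.imwrite("pics/s17.png",p2[:,:,::-1])
for n in("shackle","wrench","hitch_ball","grease_tin","tape_roll","bolt_box"):
    r=robot.tip_of(n,"scene")
    if r: print(n,r[0]["pixel"],r[0]["confidence"])
shift((.6115,-.010,.121),1.422)
```

```text
shackle [286.7, 320.9] 0.87
wrench [267.5, 378.2] 0.67
hitch_ball [404.1, 414.2] 0.84
grease_tin [337.9, 287.0] 0.75
tape_roll [186.5, 218.7] 0.93
bolt_box [328.5, 436.4] 0.83
t 20.68 tcp [ 0.6129 -0.0103  0.1208] rot [-3.14  -0.     1.422] F [  4.89  -0.43 -25.83] op 0.0171
tx 0.0001 ty -0.0015 tz -0.0002 yaw(tool) -0.0003
```

View pics/s17.png

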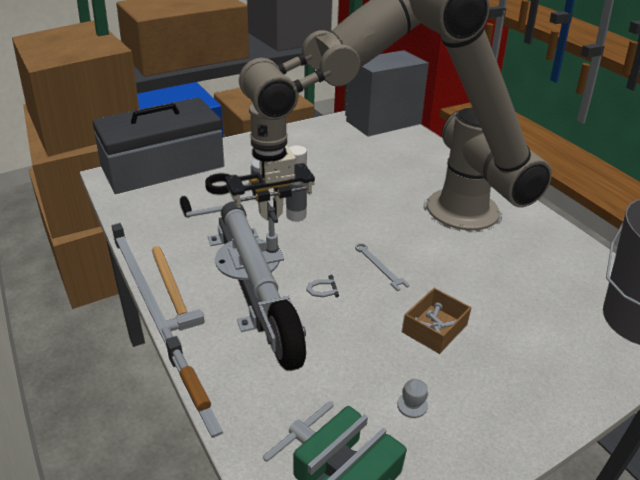

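The hold is steady. The can stands upright behind the gripper at (297, 185) and the other things are where they were. The grease tin is now hidden by the gripper, so the network's hit at (287, 338), on the wheel, is false. Handing in.

```bash
python3 -c "
from cell import robot
print(robot.hand_in())"
```

```text
the job is handed in; nothing more can be done
None
```

The job is handed in with the lock pin fully pulled and still held in the gripper. The can is standing well away from the jack.

- **Can:** it stands upright and let go at about (0.45, -0.19), some 0.25 m from the pin and clear of the jack.
- **Pin:** I gripped the T-handle's hub at 60 N and pulled straight up. The tool rose 24.1 mm, and the 25.7 N pull is above the 18 N spring, so the pin is at its stop. It did not creep over the last second of checks.
- **Finger tips lower than real in the readout:** the reported tool height reads about 35 mm below the actual finger tips. My first close on the handle, at the stated depth, shut on air above the hub. I measured the real tips in the camera images, went 33 mm lower and gripped again.
- **Still off:** a sideways force of about 5–7 N remains at the handle.
- **Other loose things:** the last picture shows the shackle, wrench, hitch ball, tape roll and bolt box where they were. The grease tin was hidden behind the gripper and I could not confirm it. The network's hit for it landed on the jack's wheel, so I discounted it. The tin was in place in the picture taken after the can was set down, and the arm did not go near it afterwards.

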